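# Lock the blue bayonet cap on the germination-water filter

## Robot

A 7-joint arm with a two-finger parallel gripper is mounted at the origin on the work surface. World frame = base frame: x ahead of the robot, y to its left, z up, the work surface at z = 0. Lengths are in m, angles in degrees, forces in N, time in s.
With the tool pointing down it reaches from about 0.4 to 0.85 m from the base axis. Payload 10.4 kg.
Tool frame: the origin (TCP) lies midway between the tips of the shut fingers; the grasp point (between the pads) lies arm.pinch_z behind it (arm.pinch_z is the distance from the TCP to the grasp point, in m); z points along the fingers, y is the direction in which the jaws open and shut (so a half turn about z gives the same grasp; the last joint's range is limited). The gripper opens to 87 mm and grips with 3 to 60 N. Pads are 19 mm wide; open, the fingers measure 117 mm over their backs; the gripper's body (75 mm by 190 mm) begins 51 mm behind the grasp point.
Start: joints at [-70.451, 19.034, -3.707, 83.658, 1.238, 77.344, -5.071], TCP at [0.222, 0.584, 0.223] pointing down, gripper open.
Joint ranges: [-148.97, 148.97], [-28.65, 121.19], [-84.17, 76.75], [9.2, 138.47], [-72.65, 252.65], [3.7, 117.97], [-149.18, 149.18]. Speed limits (degrees/s): [127.2, 127.2, 159.86, 159.86, 180, 180, 180].

## Interface

Orientations are given as [roll, pitch, yaw] about the fixed x, y, z axes, in that order (R = Rz(yaw) Ry(pitch) Rx(roll)).
In Python, from bench import arm, viewer, job gives the robot as it stands.
- The arm moves only by the tool drive_tool, never from a script. Its argument "rows" is a list of rows, each a list of 3 entries, a list of its own where there are three numbers: the turn, a rotation vector about the tool's x, y, z in rad, then the shift along the tool's x, y, z in mm, then the finger opening in mm, from 0 to 87. In form: [[[wx, wy, wz], [tx, ty, tz], grip], ...]. A call has 1 to 5 rows; each row is the pose to reach, as a shift and turn from the pose commanded when the call began, along the tool's axes at that moment; what a row does not reach only later rows make up. A row lasts 1/12 s, in which the tool goes at most 41.7 mm and 7.16 degrees, less where a joint would pass 70% of its speed; a pose out of reach is approached as far as the arm can. A call with a gripper value outside its range is refused whole. The fingers move at their own pace and stop on an object; "force" is the grip in N (left out, the last holds). Time passes only in rows, so rows that repeat a pose let the fingers close. It gives the time, the measured TCP pose, the force and the opening at its end, in the units of the state.
- arm.state(): the state, without advancing time (a new reading comes with each control period).
- viewer.camera(name): name is "scene" or "top" or "wrist"; returns a dict with "image" (420x560x3 uint8, red, green, blue), "fx", "fy", "cx", "cy" (pixels), "world_from_camera" (4x4, takes a point from camera to world coordinates). Camera axes: x right, y down, z forward; pixel columns grow to the right and rows downward; lengths in m; the calibration is good to about 2 mm. A picture is of the moment at which its call begins. There is no depth.
- job.sign_off(): hands the job in, once; it reports no verdict.
The state is a dict: "time": time; "q": joint angles; "qvel": joint speeds; "tau": joint torques, N m; "tool_pos": TCP position; "ee_rot": TCP orientation; "contact_force": force on the tool from outside, world axes, zero at the start; "wrist_torque": the same for the moment, N m; "gripper_width": opening from 0.0 (shut) to 1.0 (fully open).
Only numpy, scipy, OpenCV 4.12 (cv2) and the standard library are available. Lean on these libraries where they do the work, as an engineer would, in place of code of your own. Each camera call takes 0.05 s, during which the arm holds its last target.

## Task

On the seed-testing bench two water filters stand with their caps loose in the mouth. Close the one with the blue cap: push the cap down against its spring, turn it a quarter turn clockwise until it stops, and let it click home, then let go of it. Leave the red cap as it is, and do not knock over the wash bottle.

Things in the scene. Friction and masses are not known exactly. Their poses are not given: they have to be found in the camera images.
- blue_cap: Blue cap: disc 82 mm wide, 8 thick, with a bar handle on top 64 long (cap's x), 14 thick, its top 41 mm above the origin. Origin: on the axis, under the disc; z up. Its plug sits in the filter's mouth on a spring (4 N at first, 10 N fully down), disc 18 mm above the collar. It turns only while held down 14 mm or more (stop at 18); let go once turned, it rises and clicks in 9 mm above the collar.
- blue_filter: Its housing, fixed: pot 94 mm wide on a 110 mm square plate, collar top 110 mm above the bench. Origin: on the pot's axis at bench height; z up. The bar handle lies along its x axis (two white dashes on the collar) when locked; at the start it lies about 80 degrees counter-clockwise of it, seen from above. Turning clockwise, 75 degrees is enough, a stop comes at about 90.
- red_cap: Red cap, the same as the blue one in shape and size, loose in the mouth of a second, equal filter, to be left as it is. Origin: on the axis, at the underside of its disc.
- wash_bottle: White wash bottle with a green top and bent spout, 64 mm across, 195 mm tall, standing loose on the bench; to be left standing. Origin: centre of its underside.
Things that resemble listed ones, but are neither listed nor needed, are in the scene too. Of the things that look like the blue_cap, the middle-sized one is meant. Leave any orange look-alike of the wash_bottle alone.

How it is judged (in metres and radians):
At the end, for the whole second after the job is handed in: Blue cap locked and at rest: upright (8 degrees), on its filter's axis (10 mm), bar along the filter's locked direction (17 degrees), disc sprung up into the lock, 5.5 to 12.5 mm above the collar; red cap within 8 mm of its start; wash bottle standing (z of blue_cap in the frame of blue_filter between 0.1155 and 0.1225 m and horizontal distance between blue_cap and blue_filter below 0.01 m and angle between the x axis of blue_cap and the x axis of blue_filter, either way round below 0.3 rad and angle between blue_cap's own z axis and vertical below 0.15 rad and linear speed of blue_cap below 0.02 m/s and distance of red_cap from where it was at the start of the episode below 0.008 m and angle between wash_bottle's own z axis and vertical below 0.5 rad); the robot touches nothing.
It fails at once if the red cap is moved by more than 8 mm (distance of red_cap from where it was at the start of the episode above 0.008 m).
It fails at once if the wash bottle is knocked over (angle between wash_bottle's own z axis and vertical above 0.5 rad).
It also fails if it takes over 35 s, if anything falls off the work surface, if the arm or the gripper's body presses on something with over 40 N, if the wrist force passes 120 N, or if a joint passes its speed limit or range.

## Working session

There is one attempt and no reset: what is moved stays moved. The work goes in short steps, Python scripts to look and compute and a tool call to move; the robot and the scene stay as the last step left them, time stands still between calls to the robot, and variables do not carry over. Pictures are saved under pics/ and viewed, and the job is handed in when it is done.

Besides the shell and the picture viewer there is one more tool, called after ">>>" as a command line: name --argument value ..., lists and objects as JSON in quotes. drive_tool: Moves the arm, as the interface text tells. Its arguments: {"type":"object","properties":{"rows":{"type":"array"},"force":{"type":"number"}},"required":["rows"]}

```bash
mkdir -p pics; ls; python3 - <<'E'
from bench import arm, viewer, job
import cv2,numpy as np
s=arm.state(); print(s)
print(arm.pinch_z)
for n in ["scene","top","wrist"]:
    c=viewer.camera(n); cv2.imwrite(f"pics/{n}0.png",c["image"][:,:,::-1])
    np.savez(f"pics/{n}0.npz",**c)
    print(n,c["fx"],c["fy"],c["cx"],c["cy"],np.round(c["world_from_camera"],4).tolist())
E
```

```text
pics
{'time': 0.0, 'q': array([-70.4506203 ,  19.07307825,  -3.70825418,  83.70761776,
         1.23724917,  77.33995405,  -5.07045014]), 'qvel': array([ 0.0037061 , -0.06302838,  0.01269788,  0.07602414, -0.04471249,
       -0.00922278,  0.00382779]), 'tau': array([-4.67483897e-04, -6.23275709e+01,  2.40516861e-02, -3.89899743e+01,
       -6.14538789e-02,  4.01108852e-02,  1.10313983e-04]), 'tool_pos': array([0.22224799, 0.58374058, 0.2217285 ]), 'ee_rot': array([-1.79919243e+02,  2.92489739e-03,  1.59158282e+02]), 'contact_force': array([-0.26402302,  0.20760214,  0.35316833]), 'wrist_torque': array([-1.24408416e-02,  2.19955913e-02, -8.47150543e-05]), 'gripper_width': 0.9979111107876165}
0.0187
scene 535.629584099984 535.629584099984 277.5786889469649 216.56601217558304 [[0.7002, 0.4199, -0.5775, 1.1001], [0.7138, -0.3942, 0.5789, -0.5263], [0.0154, -0.8175, -0.5757, 0.6568], [0.0, 0.0, 0.0, 1.0]]
top 429.13569567892034 429.13569567892034 283.4777964823971 211.6237634897114 [[-0.0172, -0.9969, 0.0768, 0.4852], [-0.9995, 0.0151, -0.0272, 0.0598], [0.026, -0.0773, -0.9967, 0.8848], [0.0, 0.0, 0.0, 1.0]]
wrist 348.50672007534337 348.50672007534337 276.28217338045175 214.41552482696054 [[0.3564, 0.8895, 0.2859, 0.1442], [0.9343, -0.3389, -0.1105, 0.6135], [-0.0014, 0.3065, -0.9519, 0.3839], [0.0, 0.0, 0.0, 1.0]]
```

View pics/scene0.png

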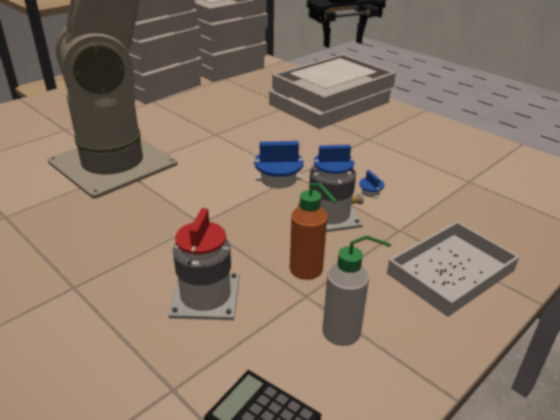

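View pics/top0.png

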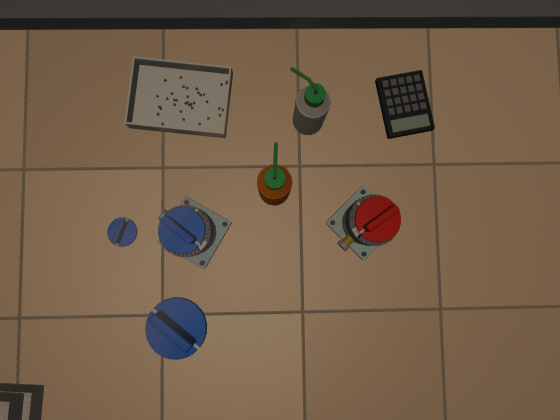

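View pics/wrist0.png

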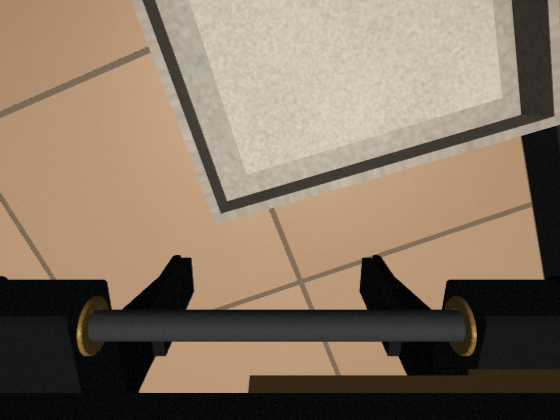

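The top view shows the middle blue cap on a filter at about (182,230), the large one at (176,328), the small one at (122,232), and the red cap at (378,219). The orange bottle is at (275,185) and the white one at (312,108). The scene view shows the blue cap at about (334,163). I'll zoom in on it.

```bash
python3 - <<'E'
import cv2,numpy as np
t=cv2.imread("pics/top0.png"); s=cv2.imread("pics/scene0.png")
a=cv2.resize(t[185:285,140:240],(400,400),interpolation=cv2.INTER_CUBIC)
b=cv2.resize(s[135:235,285:385],(400,400),interpolation=cv2.INTER_CUBIC)
cv2.imwrite("pics/zoom0.png",np.clip(np.hstack([a,b]).astype(float)*1.5,0,255).astype(np.uint8))
E
```

```text
(no output)
```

View pics/zoom0.png

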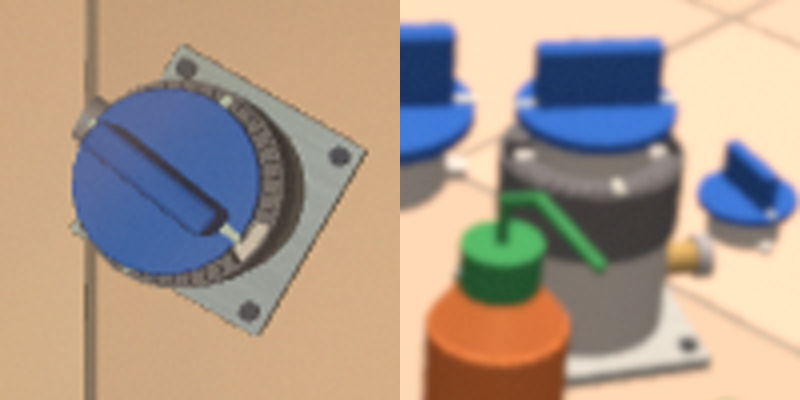

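The zoom shows the bar running down and to the right in the top view, from about (164,217) to (193,242) in full-image pixels. The collar dash is at about (197,210). Next I'll measure position from both views.

```bash
cat > h.py <<'E'
import cv2,numpy as np
def ray(c,u,v):
    T=np.array(c["world_from_camera"]); d=T[:3,:3]@np.array([(u-c["cx"])/c["fx"],(v-c["cy"])/c["fy"],1.]); return T[:3,3],d/np.linalg.norm(d)
def plane(c,u,v,z):
    o,d=ray(c,u,v); return o+d*(z-o[2])/d[2]
def tri(l):
    A=np.zeros((3,3));b=np.zeros(3)
    R=[ray(*x) for x in l]
    for o,d in R:
        P=np.eye(3)-np.outer(d,d);A+=P;b+=P@o
    p=np.linalg.solve(A,b)
    return p,[round(1e3*np.linalg.norm((np.eye(3)-np.outer(d,d))@(p-o)),1) for o,d in R]
def blue(img):
    h=cv2.cvtColor(img,cv2.COLOR_RGB2HSV); return cv2.inRange(h,(108,120,25),(128,255,255))
E
python3 - <<'E'
from h import *
t=dict(np.load("pics/top0.npz")); s=dict(np.load("pics/scene0.npz"))
for n,c in(("top",t),("scene",s)):
    m=blue(c["image"]); k,l,st,ce=cv2.connectedComponentsWithStats(m)
    for i in range(1,k):
        if st[i,4]>60: print(n,i,st[i],ce[i])
m=blue(t["image"]); cs,_=cv2.findContours(m,cv2.RETR_EXTERNAL,cv2.CHAIN_APPROX_NONE)
for q in cs:
    if len(q)>40:
        e=cv2.fitEllipse(cv2.convexHull(q)); print("ell",e, plane(t,*e[0],.136))
# bar end corners top view, from zoom (4x; offset 140,185)
Z=lambda x,y:(140+x/4,185+y/4)
W=lambda x,y:(285+(x-400)/4,135+y/4)
a=plane(t,*Z(107,124),.169);b=plane(t,*Z(226,213),.169);print(a,b,np.degrees(np.arctan2(*(b-a)[1::-1])),np.linalg.norm(b-a))
# triangulation: bar top edge ends
for A in((Z(107,124)),Z(226,213),):
  for B in (W(538,46),W(663,41)):
    print(tri([(t,*A),(s,*B)]))
print("dash",plane(t,*Z(227,102),.11))
pl=[plane(t,*Z(*p),.003) for p in((182,45),(368,151),(257,335))]
print(pl, (pl[0]+pl[2])/2,[np.degrees(np.arctan2(*(pl[i+1]-pl[i])[1::-1])) for i in(0,1)])
E
```

```text
top 1 [176 209  29  34 507] [192.61341223 223.75147929]
top 3 [159 223  39  30 701] [177.02425107 239.61626248]
top 6 [ 152  299   54   60 1850] [181.58432432 331.32054054]
scene 1 [ 255  142   48   34 1289] [278.70364624 158.3390225 ]
scene 2 [315 145  38  28 836] [334.01674641 158.89354067]
scene 3 [360 171  24  20 275] [370.96363636 182.46545455]
ell ((179.14385986328125, 330.2333679199219), (49.88630294799805, 63.021148681640625), 32.47175216674805) [0.34303722 0.22059791 0.136     ]
ell ((176.70675659179688, 238.9273681640625), (26.11278533935547, 39.35249710083008), 122.32695770263672) [0.49836974 0.22502084 0.136     ]
ell ((190.36038208007812, 226.4544677734375), (26.318687438964844, 36.251739501953125), 157.532470703125) [0.5195915  0.20150321 0.136     ]
[0.53607153 0.23424318 0.169     ] [0.49836177 0.18515128 0.169     ] -127.52953228559629 0.06190347467873555
(array([0.51605451, 0.21084206, 0.17481221]), [np.float64(28.7), np.float64(28.7)])
(array([0.53694193, 0.23482164, 0.17057031]), [np.float64(1.3), np.float64(1.3)])
(array([0.49922367, 0.18571368, 0.17090651]), [np.float64(1.3), np.float64(1.3)])
(array([0.52206549, 0.20502237, 0.17372777]), [np.float64(31.3), np.float64(31.3)])
dash [0.54936978 0.19495375 0.11      ]
[array([0.58795911, 0.23657315, 0.003     ]), array([0.53193127, 0.14171763, 0.003     ]), array([0.43930563, 0.19865745, 0.003     ])] [0.51363237 0.2176153  0.003     ] [np.float64(-120.56886081311234), np.float64(148.41968541737413)]
```

The bar points along about 51° in world axes and its top is about 0.170 m high, which agrees with the text. The plate edges lie at about -31° and 60°, so the locked direction is about -31°. I'll turn the tool towards yaw 230° so joint 7 has room for the clockwise turn, and move above the cap.

>>> drive_tool --rows '[[[0,0,-1.24],[-406,-244,-50],87],[[0,0,-1.24],[-406,-244,-50],87],[[0,0,-1.24],[-406,-244,-50],87],[[0,0,-1.24],[-406,-244,-50],87],[[0,0,-1.24],[-406,-244,-50],87]]'

```text
time: 0.57
tool_pos: [0.3462, 0.4262, 0.2436]
ee_rot: [-180.0, -0.0, -166.2]
contact_force: [0.4, -0.4, -0.0]
gripper_width: 1.004
```

```bash
cat > go.py <<'E'
import sys,numpy as np
from scipy.spatial.transform import Rotation as R
from bench import arm
x,y,z,yaw=map(float,sys.argv[1:5]); s=arm.state()
A=R.from_euler('xyz',s['ee_rot'],degrees=True); B=R.from_euler('xyz',[180,0,yaw],degrees=True)
print(s['time'],np.round(s['tool_pos'],4),np.round(s['ee_rot'],1),'q',np.round(s['q'],0),'F',np.round(s['contact_force'],1),s['gripper_width'])
print('turn',np.round((A.inv()*B).as_rotvec(),3),'shift mm',np.round(A.inv().apply(np.array([x,y,z])-s['tool_pos'])*1e3,1))
E
python3 go.py .515 .212 .27 230
```

```text
0.5667 [0.3462 0.4262 0.2436] [-180.    -0.  -166.2] q [-54.   9.  -2.  94.   0.  78.  48.] F [ 0.4 -0.4 -0. ] 1.0036183896545219
turn [-0.    -0.    -0.632] shift mm [-112.9 -248.3  -26.4]
```

>>> drive_tool --rows '[[[0,0,-0.632],[-113,-248,-26],87],[[0,0,-0.632],[-113,-248,-26],87],[[0,0,-0.632],[-113,-248,-26],87],[[0,0,-0.632],[-113,-248,-26],87],[[0,0,-0.632],[-113,-248,-26],87]]'

```text
time: 0.98
tool_pos: [0.4611, 0.2796, 0.2615]
ee_rot: [180.0, 0.0, -134.0]
contact_force: [0.5, 0.6, 0.5]
gripper_width: 1.001
```

```bash
python3 go.py .515 .212 .27 230
```

```text
0.9833 [0.4611 0.2796 0.2615] [ 180.    0. -134.] q [-41.   7.   5.  94.  -1.  79. 100.] F [0.5 0.6 0.5] 1.0005720021125468
turn [ 0.    0.   -0.07] shift mm [ 11.2 -85.8  -8.5]
```

>>> drive_tool --rows '[[[0,0,-0.07],[11,-86,-8],87],[[0,0,-0.07],[11,-86,-8],87],[[0,0,-0.07],[11,-86,-8],87],[[0,0,-0.07],[11,-86,-8],87],[[0,0,-0.07],[11,-86,-8],87]]'

```text
time: 1.4
tool_pos: [0.514, 0.2135, 0.269]
ee_rot: [180.0, -0.0, -130.4]
contact_force: [-0.1, 0.7, -0.0]
gripper_width: 1.0
```

```bash
python3 go.py .515 .212 .27 230; cat > snap.py <<'E'
import sys,cv2,numpy as np
from bench import viewer
for n in sys.argv[2:]:
    c=viewer.camera(n); f=f"pics/{n}{sys.argv[1]}"; np.savez(f+".npz",**c); cv2.imwrite(f+".png",c["image"][:,:,::-1])
E
python3 snap.py 1 wrist
```

```text
1.4 [0.514  0.2135 0.269 ] [ 180.    -0.  -130.4] q [-35.   9.   9.  91.  -1.  81. 114.] F [-0.1  0.7 -0. ] 0.9998326826439796
turn [ 0.001 -0.    -0.007] shift mm [ 0.5 -1.8 -1. ]
```

View pics/wrist1.png

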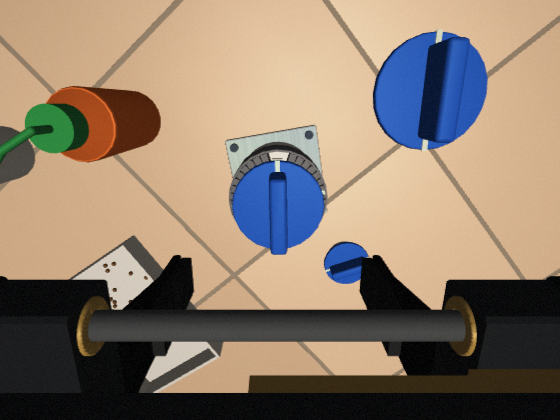

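The wrist picture shows the target cap between the fingers: disc centre about (278,203), bar vertical at column 278 from row 172 to 253. I'll take a second view from 50 mm along tool y.

>>> drive_tool --rows '[[[0,0,0],[0,50,0],87],[[0,0,0],[0,50,0],87],[[0,0,0],[0,50,0],87],[[0,0,0],[0,50,0],87]]'

```text
time: 1.78
tool_pos: [0.4748, 0.2475, 0.2694]
ee_rot: [180.0, 0.0, -130.1]
contact_force: [-0.2, -0.4, 0.4]
gripper_width: 0.998
```

```bash
python3 snap.py 2 wrist top; python3 - <<'E'
from h import *
ims=[]
for n in("wrist1","wrist2"):
    im=cv2.imread(f"pics/{n}.png")
    u0=220 if n=="wrist1" else 100
    ims.append(im[110:270,u0:u0+200] )
cv2.imwrite("pics/w12.png",np.hstack([cv2.resize(i,(400,320),interpolation=cv2.INTER_CUBIC) for i in ims]))
E
python3 go.py .515 .212 .27 230
```

```text
1.8833 [0.476  0.2459 0.2693] [-180.    -0.  -130.3] q [-38.   6.   6.  94.  -1.  80. 108.] F [0.  0.5 0.4] 0.9984219622955055
turn [-0.    -0.    -0.005] shift mm [  0.6 -51.6  -0.7]
```

View pics/w12.png

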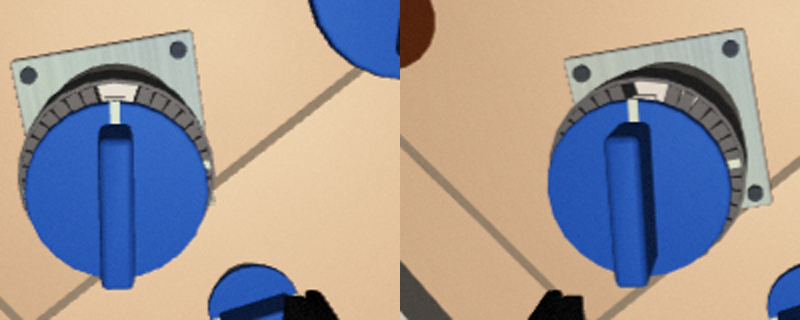

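View pics/wrist2.png

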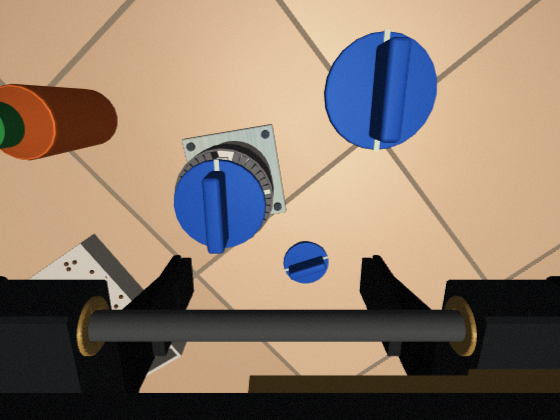

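Both crops show the bar and the disc outline clearly, along with the white dash on the collar.

```bash
python3 - <<'E'
from h import *
w1=dict(np.load("pics/wrist1.npz"));w2=dict(np.load("pics/wrist2.npz"))
def disc(c,x0):
    h=cv2.cvtColor(c["image"],cv2.COLOR_RGB2HSV); m=cv2.inRange(h,(100,110,30),(130,255,255))
    k,l,st,ce=cv2.connectedComponentsWithStats(m)
    i=[i for i in range(1,k) if st[i,4]>3000 and abs(ce[i][0]-x0)<30 and abs(ce[i][1]-205)<25][0]
    q=cv2.findContours((l==i).astype(np.uint8),cv2.RETR_EXTERNAL,cv2.CHAIN_APPROX_NONE)[0][0][:,0]
    # drop bar end (bottom) & marker columns
    q=np.array([p for p in q if abs(p[0]-x0)>12])
    return cv2.fitEllipse(q.astype(np.float32))
e1=disc(w1,278);e2=disc(w2,220);print(e1,e2)
p,r=tri([(w1,*e1[0]),(w2,*e2[0])]);print("disc tri",p,r)
for c,e in((w1,e1),(w2,e2)): print(plane(c,*e[0],.134))
V1=lambda x,y:(220+x/2,110+y/2); V2=lambda x,y:(100+(x-400)/2,110+y/2)
P=[]
for a,b in(((102,139),(606,138)),((132,139),(636,138)),((102,289),(615,286)),((134,289),(648,287))):
    p,r=tri([(w1,*V1(*a)),(w2,*V2(*b))]);P.append(p);print(p,r, plane(w1,*V1(*a),.169))
P=np.array([plane(w1,*V1(*a),.169) for a in((102,139),(132,139),(102,289),(134,289))]);print("bar centre",P.mean(0)); d=P[2]+P[3]-P[0]-P[1]; print(np.degrees(np.arctan2(d[1],d[0])))
# dash in view1 collar
for c,v in((w1,V1(207,163)),(w2,V2(734,163))): print("dash",plane(c,*v,.110))
E
```

```text
((277.6767272949219, 204.26885986328125), (87.56810760498047, 90.52104187011719), 88.49722290039062) ((219.35287475585938, 203.1800537109375), (86.62841796875, 91.82077026367188), 115.6789321899414)
disc tri [0.51491473 0.21456359 0.13414141] [np.float64(0.1), np.float64(0.1)]
[0.51498158 0.21464227 0.134     ]
[0.51491623 0.21453407 0.134     ]
[0.4994526  0.18826625 0.17136487] [np.float64(0.2), np.float64(0.2)] [0.49965414 0.18845079 0.169     ]
[0.49077315 0.19562733 0.17135345] [np.float64(0.2), np.float64(0.2)] [0.49091322 0.19589625 0.169     ]
[0.54000985 0.23542978 0.17009777] [np.float64(0.2), np.float64(0.2)] [0.54047478 0.23594297 0.169     ]
[0.53074485 0.24481857 0.16800615] [np.float64(0.0), np.float64(0.0)] [0.5304825  0.24445779 0.169     ]
bar centre [0.51538116 0.21618695 0.169     ]
50.07313638685203
dash [0.47817547 0.23858675 0.11      ]
dash [0.48003963 0.23789604 0.11      ]
```

Disc centre is (0.515, 0.215) with its top at 0.134, the bar top is at about 0.170, and the bar points along 50.1°. The collar dash lies at about 147°, so the turn should be roughly 82°. Next I'll move over the cap and down.

>>> drive_tool --rows '[[[0,0,0],[-1,-50,0],87],[[0,0,0],[-1,-50,0],87],[[0,0,0],[-1,-50,70],87],[[0,0,0],[-1,-50,70],87],[[0,0,0],[-1,-50,70],87]]'

```text
time: 2.3
tool_pos: [0.5126, 0.212, 0.1935]
ee_rot: [179.8, -0.5, -130.4]
contact_force: [-1.1, -0.4, -1.3]
gripper_width: 0.997
```

```bash
python3 go.py .515 .215 .14 230.1
```

```text
2.3 [0.5126 0.212  0.1935] [ 179.8   -0.5 -130.4] q [-35.  11.   9.  97.  -2.  72. 114.] F [-1.1 -0.4 -1.3] 0.996601915505056
turn [ 0.003 -0.008 -0.009] shift mm [-4.3 -0.1 53.5]
```

>>> drive_tool --rows '[[[0,0,0],[0,0,0],87],[[0,0,0],[0,0,0],87]]'

```text
time: 2.47
tool_pos: [0.5157, 0.2143, 0.2012]
ee_rot: [-180.0, 0.1, -130.3]
contact_force: [0.3, 0.4, 1.2]
gripper_width: 1.001
```

```bash
python3 go.py .515 .215 .14 230.1
```

```text
2.4667 [0.5157 0.2143 0.2012] [-1.800e+02  1.000e-01 -1.303e+02] q [-35.  11.   9.  96.  -2.  73. 114.] F [0.3 0.4 1.2] 1.0013201268937832
turn [-0.001  0.002 -0.008] shift mm [ 0.   1.1 61.2]
```

>>> drive_tool --rows '[[[0,0,-0.007],[0,1,30],87],[[0,0,-0.007],[0,1,60],87],[[0,0,-0.007],[0,1,60],87],[[0,0,-0.007],[0,1,60],87]]'

```text
time: 2.8
tool_pos: [0.5143, 0.2149, 0.1406]
ee_rot: [-180.0, -0.0, -129.9]
contact_force: [0.9, -0.0, 1.3]
gripper_width: 1.002
```

```bash
python3 go.py .515 .215 .14 230.1; python3 snap.py 3 scene wrist
```

```text
2.8 [0.5143 0.2149 0.1406] [-180.    -0.  -129.9] q [-35.  14.   8. 101.  -2.  66. 114.] F [ 0.9 -0.   1.3] 1.0015341293942936
turn [-0. -0. -0.] shift mm [-0.6 -0.5  0.6]
```

View pics/scene3.png

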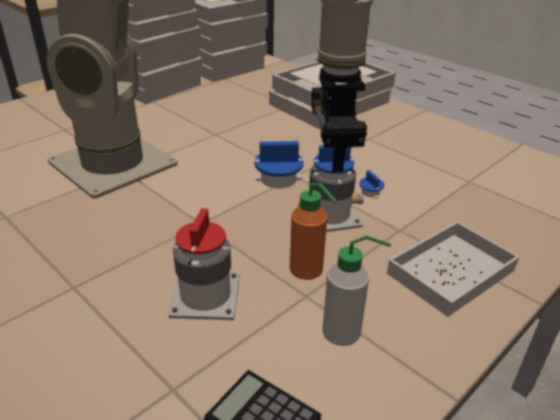

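View pics/wrist3.png

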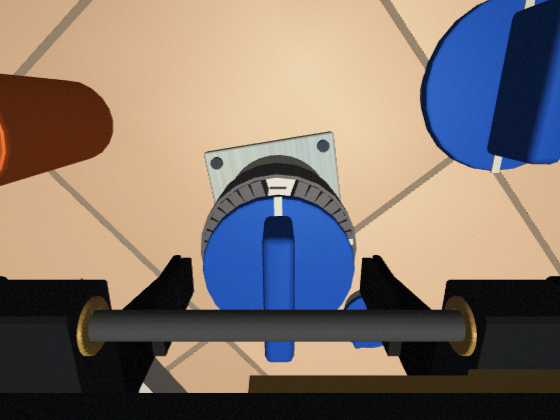

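The wrist view shows the bar centred between the fingers at column 279. In the scene view the fingers straddle the bar at about (338,155). Closing now.

>>> drive_tool --rows '[[[0,0,0],[0,0,0],5],[[0,0,0],[0,0,0],5],[[0,0,0],[0,0,0],5],[[0,0,0],[0,0,0],5],[[0,0,0],[0,0,0],5]]' --force 45

```text
time: 3.32
tool_pos: [0.5142, 0.2149, 0.1397]
ee_rot: [-180.0, 0.0, -129.9]
contact_force: [-0.4, 0.2, 0.6]
gripper_width: 0.706
```

>>> drive_tool --rows '[[[0,0,0],[0,0,0],5],[[0,0,0],[0,0,0],5],[[0,0,0],[0,0,0],5],[[0,0,0],[0,0,0],5],[[0,0,0],[0,0,0],5]]' --force 45

```text
time: 3.73
tool_pos: [0.5141, 0.2148, 0.1393]
ee_rot: [-180.0, -0.0, -129.9]
contact_force: [0.1, -0.1, 0.8]
gripper_width: 0.325
```

>>> drive_tool --rows '[[[0,0,0],[0,0,0],5],[[0,0,0],[0,0,0],5],[[0,0,0],[0,0,0],5],[[0,0,0],[0,0,0],5],[[0,0,0],[0,0,0],5]]' --force 45

```text
time: 4.15
tool_pos: [0.514, 0.2148, 0.1393]
ee_rot: [180.0, 0.0, -129.9]
contact_force: [-0.4, -0.7, -0.0]
gripper_width: 0.156
```

The bar is gripped at an opening of about 13.6 mm. Next I push down.

>>> drive_tool --rows '[[[0,0,0],[0,0,5],5],[[0,0,0],[0,0,9],5],[[0,0,0],[0,0,13],5],[[0,0,0],[0,0,16.5],5],[[0,0,0],[0,0,16.5],5]]'

```text
time: 4.57
tool_pos: [0.5144, 0.215, 0.1227]
ee_rot: [-180.0, 0.0, -129.9]
contact_force: [-1.1, 0.3, 7.5]
gripper_width: 0.158
```

>>> drive_tool --rows '[[[0,0,0],[0,0,0],5],[[0,0,0],[0,0,0],5]]'

```text
time: 4.73
tool_pos: [0.5144, 0.215, 0.1232]
ee_rot: [-180.0, 0.1, -129.9]
contact_force: [-1.2, -0.4, 7.5]
gripper_width: 0.158
```

>>> drive_tool --rows '[[[0,0,0],[0,0,1],5],[[0,0,0],[0,0,2],5],[[0,0,0],[0,0,2],5]]'

```text
time: 4.98
tool_pos: [0.5145, 0.215, 0.1213]
ee_rot: [-180.0, 0.1, -129.9]
contact_force: [-1.6, 0.5, 7.8]
gripper_width: 0.16
```

```bash
python3 go.py .515 .215 .14 230.1; python3 snap.py 4 scene wrist; python3 -c "
import cv2,numpy as np
s=cv2.imread('pics/scene4.png');w=cv2.imread('pics/wrist4.png')
cv2.imwrite('pics/z4.png',np.hstack([cv2.resize(s[130:230,285:385],(400,400),interpolation=2),cv2.resize(w[140:380,160:400],(400,400))]))"
```

```text
4.9833 [0.5145 0.215  0.1213] [-1.800e+02  1.000e-01 -1.299e+02] q [-35.  15.   8. 102.  -2.  63. 115.] F [-1.6  0.5  7.8] 0.16032773728386235
turn [-0.     0.001 -0.   ] shift mm [ -0.4  -0.4 -18.7]
```

View pics/z4.png

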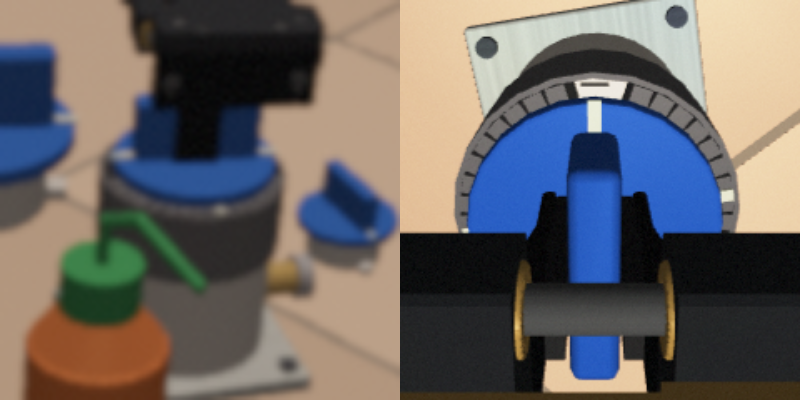

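The pictures show the disc pushed down almost flush with the collar and the fingers firmly on the bar. Next I turn it clockwise, which is positive about tool z.

>>> drive_tool --rows '[[[0,0,0.1],[0,0,0],5],[[0,0,0.2],[0,0,0],5],[[0,0,0.3],[0,0,0],5],[[0,0,0.4],[0,0,0],5],[[0,0,0.5],[0,0,0],5]]'

```text
time: 5.5
tool_pos: [0.5149, 0.2152, 0.1216]
ee_rot: [180.0, 0.1, -158.9]
contact_force: [-1.5, -0.2, 7.8]
gripper_width: 0.157
```

```bash
python3 go.py .515 .215 .1215 148; python3 -c "
from bench import arm;print(arm.state()['wrist_torque'])"
```

```text
5.5 [0.5149 0.2152 0.1216] [ 1.800e+02  1.000e-01 -1.589e+02] q [-38.  15.  12. 102.  -3.  63.  87.] F [-1.5 -0.2  7.8] 0.15718161866120006
turn [0.001 0.002 0.928] shift mm [ 0.  -0.2  0.1]
[0.13883502 0.15145332 0.05350494]
```

Turning freely with low torque.

>>> drive_tool --rows '[[[0,0,0.1],[0,0,0],5],[[0,0,0.2],[0,0,0],5],[[0,0,0.3],[0,0,0],5],[[0,0,0.4],[0,0,0],5],[[0,0,0.5],[0,0,0],5]]'

```text
time: 5.92
tool_pos: [0.5146, 0.2159, 0.1216]
ee_rot: [179.9, 0.1, 172.5]
contact_force: [-0.6, 1.8, 9.0]
gripper_width: 0.156
```

>>> drive_tool --rows '[[[0,0,0.1],[0,0,0],5],[[0,0,0.2],[0,0,0],5],[[0,0,0.3],[0,0,0],5],[[0,0,0.4],[0,0,0],5],[[0,0,0.4],[0,0,0],5]]'

```text
time: 6.33
tool_pos: [0.5146, 0.2164, 0.1217]
ee_rot: [179.8, 0.0, 149.5]
contact_force: [-0.9, 2.8, 8.6]
gripper_width: 0.157
```

```bash
python3 go.py .515 .215 .1215 148; python3 -c "
from bench import arm;print(arm.state()['wrist_torque'])";python3 snap.py 5 scene wrist; python3 -c "
import cv2,numpy as np
s=cv2.imread('pics/scene5.png');w=cv2.imread('pics/wrist5.png')
cv2.imwrite('pics/z5.png',np.hstack([cv2.resize(s[130:230,285:385],(400,400),interpolation=2),cv2.resize(w[140:380,160:400],(400,400))]))"
```

```text
6.3333 [0.5146 0.2164 0.1217] [179.8   0.  149.5] q [-43.  15.  18. 102.  -5.  63.  36.] F [-0.9  2.8  8.6] 0.15708750052667864
turn [0.003 0.    0.027] shift mm [-1.  -1.   0.2]
[ 0.69109592  0.26637807 -0.07491647]
```

View pics/z5.png

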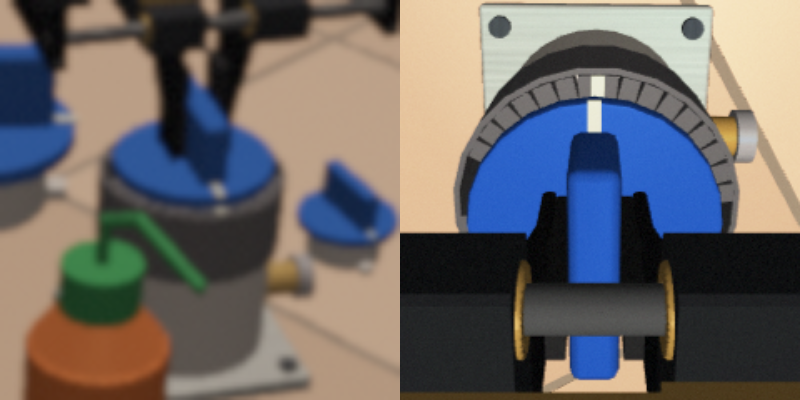

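The bar's white mark now lines up with the collar dash. I'll go a little further to feel for the stop.

>>> drive_tool --rows '[[[0,0,0.05],[-1,-1,0],5],[[0,0,0.1],[-1,-1,0],5],[[0,0,0.1],[-1,-1,0],5]]'

```text
time: 6.68
tool_pos: [0.5147, 0.2164, 0.1218]
ee_rot: [179.8, -0.0, 144.1]
contact_force: [-2.4, 6.1, 8.7]
gripper_width: 0.159
```

```bash
python3 go.py .515 .215 .1215 148; python3 -c "
from bench import arm;print(arm.state()['wrist_torque'])"
```

```text
6.6833 [0.5147 0.2164 0.1218] [179.8  -0.  144.1] q [-44.  15.  19. 102.  -6.  63.  31.] F [-2.4  6.1  8.7] 0.15863872607678903
turn [ 0.004 -0.001 -0.069] shift mm [-1.  -0.9  0.3]
[1.57764981 0.5077415  0.03551843]
```

It has turned 86° with no strong resistance, and the side force came from my lateral nudge, so I'll undo that. Then I let the cap rise with the spring and release.

>>> drive_tool --rows '[[[0,0,0],[1,1,0],5],[[0,0,0],[1,1,-3],5],[[0,0,0],[1,1,-6],5],[[0,0,0],[1,1,-8],5],[[0,0,0],[1,1,-8],5]]'

```text
time: 7.1
tool_pos: [0.5147, 0.2165, 0.1297]
ee_rot: [179.8, -0.0, 144.2]
contact_force: [-0.5, 3.6, 5.7]
gripper_width: 0.155
```

>>> drive_tool --rows '[[[0,0,0],[0,0,0],50],[[0,0,0],[0,0,0],50],[[0,0,0],[0,0,0],50],[[0,0,0],[0,0,0],50],[[0,0,0],[0,0,0],50]]'

```text
time: 7.52
tool_pos: [0.5141, 0.2145, 0.1284]
ee_rot: [-180.0, -0.0, 144.1]
contact_force: [-0.3, -0.1, 0.5]
gripper_width: 0.452
```

>>> drive_tool --rows '[[[0,0,0],[0,0,0],50],[[0,0,0],[0,0,0],50],[[0,0,0],[0,0,-20],50],[[0,0,0],[0,0,-50],50],[[0,0,0],[0,0,-90],50]]'

```text
time: 7.93
tool_pos: [0.5128, 0.2141, 0.2176]
ee_rot: [-179.7, -0.1, 144.1]
contact_force: [1.6, 1.1, -0.2]
gripper_width: 0.572
```

Take a further 40 mm of height, then check from two wrist views.

>>> drive_tool --rows '[[[0,0,0],[0,0,-50],87],[[0,0,0],[0,0,-50],87],[[0,0,0],[0,0,-50],87],[[0,0,0],[0,0,-50],87]]'

```text
time: 8.27
tool_pos: [0.5144, 0.2149, 0.269]
ee_rot: [179.9, 0.0, 144.1]
contact_force: [-0.4, 0.3, -0.6]
gripper_width: 0.793
```

```bash
python3 snap.py 6 wrist scene
```

>>> drive_tool --rows '[[[0,0,0],[0,50,0],87],[[0,0,0],[0,50,0],87],[[0,0,0],[0,50,0],87],[[0,0,0],[0,50,0],87]]'

```text
time: 8.7
tool_pos: [0.5431, 0.2552, 0.2671]
ee_rot: [-179.8, -0.0, 144.2]
contact_force: [0.7, -1.0, -0.7]
gripper_width: 0.998
```

```bash
python3 snap.py 7 wrist top; python3 -c "
import cv2,numpy as np
a=cv2.imread('pics/wrist6.png');b=cv2.imread('pics/wrist7.png')
cv2.imwrite('pics/z67.png',np.hstack([cv2.resize(a,None,fx=.71,fy=.71),cv2.resize(b,None,fx=.71,fy=.71)]))"; python3 go.py .5 .2 .3 144
```

```text
8.8 [0.5433 0.2543 0.2682] [-179.9   -0.   144.1] q [-45.  15.  20.  85.  -5.  81.  28.] F [-0.7 -0.5  0.8] 1.002908940409475
turn [-0.001 -0.     0.001] shift mm [  3.2 -69.4 -31.7]
```

View pics/z67.png

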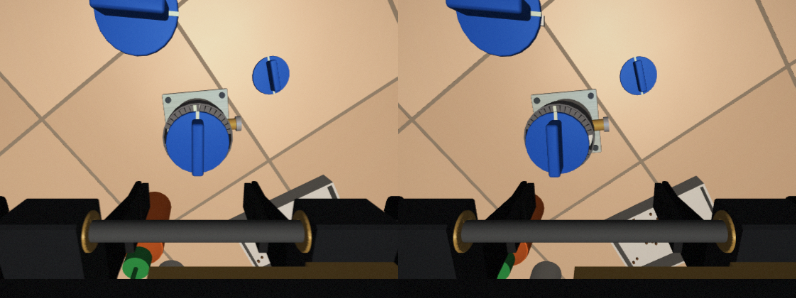

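View pics/scene6.png

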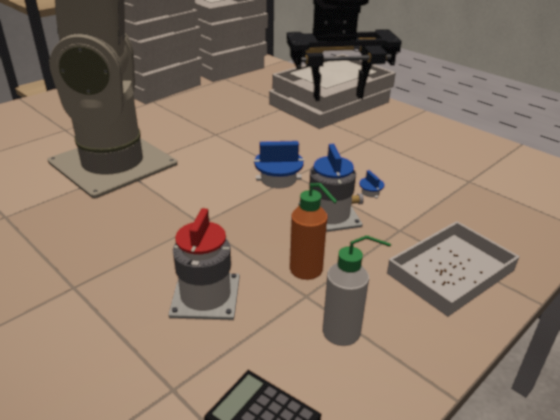

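View pics/top7.png

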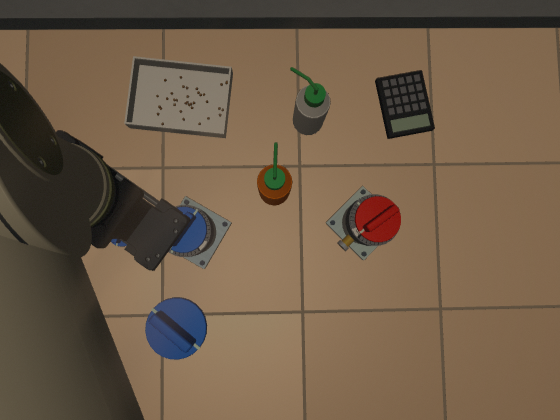

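The red cap at (377,219) and the bottles haven't moved, and the blue bar lines up with the collar dash. Measuring the cap's height and angle:

```bash
python3 - <<'E'
from h import *
w1=dict(np.load("pics/wrist6.npz"));w2=dict(np.load("pics/wrist7.npz"))
def disc(c,x0):
    h=cv2.cvtColor(c["image"],cv2.COLOR_RGB2HSV); m=cv2.inRange(h,(100,110,30),(130,255,255))
    k,l,st,ce=cv2.connectedComponentsWithStats(m)
    i=[i for i in range(1,k) if st[i,4]>3000 and abs(ce[i][0]-x0)<30 and abs(ce[i][1]-205)<30][0]
    q=cv2.findContours((l==i).astype(np.uint8),cv2.RETR_EXTERNAL,cv2.CHAIN_APPROX_NONE)[0][0][:,0]
    q=np.array([p for p in q if abs(p[0]-x0)>13])
    return cv2.fitEllipse(q.astype(np.float32))
e1=disc(w1,278);e2=disc(w2,223);print(e1,e2)
print("disc tri",tri([(w1,*e1[0]),(w2,*e2[0])]))
ims=[]
for c,x in((w1,228),(w2,173)): ims.append(cv2.resize(c["image"][110:260,x:x+100,::-1],(400,600),interpolation=2))
cv2.imwrite("pics/z8.png",np.hstack(ims))
E
```

```text
((277.80364990234375, 199.50775146484375), (85.39002227783203, 88.80184173583984), 88.65257263183594) ((223.94656372070312, 200.64529418945312), (85.208740234375, 89.9124755859375), 117.6578140258789)
disc tri (array([0.51615892, 0.21555821, 0.12427035]), [np.float64(0.0), np.float64(0.0)])
```

View pics/z8.png

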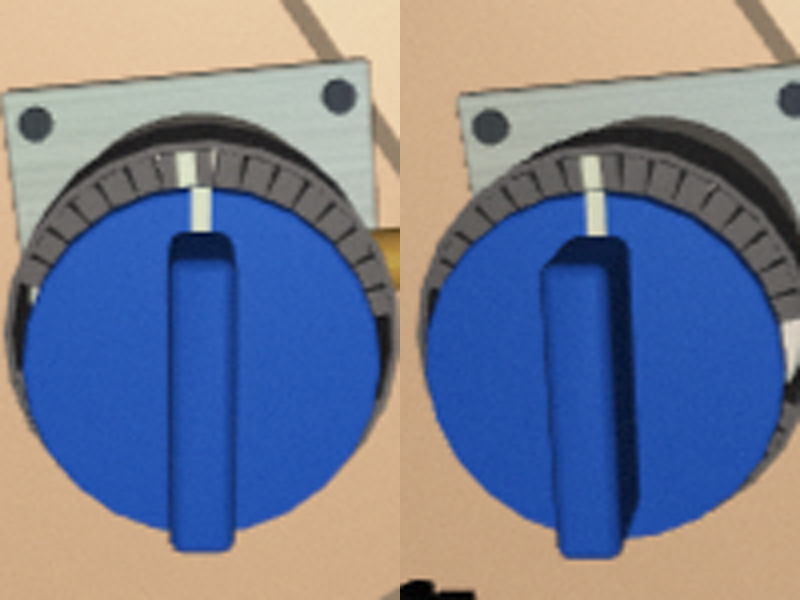

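The disc sits 9.9 mm lower than at the start, against about 9 mm expected for the lock. The bar is about 4° from the collar dash.

```bash
python3 -c "
from bench import job,arm
print(arm.state()['time']);print(job.sign_off())"
```

```text
8.8
the job is handed in; nothing more can be done
None
```

I closed the middle-sized blue cap, the one on the filter, and handed the job in at 8.8 s. I gripped its bar, pushed it down about 18 mm, turned it about 86° clockwise, let it rise on its spring and let go.

**Lock height:** two wrist views put the top of the disc at 0.124 m, down from 0.134 m at the start. That is a 9.9 mm drop where 9 mm was expected for the lock, so the disc is about 8 mm above the collar.

**Position and angle:** the disc is within about 2 mm of where it started. The bar is about 4° past the collar's white dash, inside the 17° allowed.

**Other things:** in the last pictures the red cap and both bottles are unmoved, and the gripper is clear of everything.

**What disagreed:**
- I felt no definite stop at 86°, so I did not turn as far as the end stop at about 90°.
- The push force read about 8–9 N, against the 10 N stated for fully down.
- A 1 mm sideways correction during the turn only raised the side force to about 6 N, so I undid it.

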